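# Wedge the rocking tool chest

### The job

The plywood tool chest rocks, because its foot at the near left corner (the corner nearest the wooden wedge) is too short to reach the table. Press down on the lid above that foot to feel it rock, let go, then push the wedge along the table, thin end first, under the short foot until the chest stands level and no longer rocks under your press; do not pick anything up, shove the chest along or disturb the things around it. Finish with a fingertip still pressing down, with about 5 to 10 N, on that same corner of the lid: the program ends while holding this press.

Things in the scene. Friction and masses are not known exactly. Their poses are not given: they have to be found in the camera images.
- chest: plywood tool chest, loose, 1.8 to 2.8 kg, 174 mm (x) by 214 mm (y), flat lid top 95 mm above the table, drawer fronts on its -x face. Origin at table level under its centre; x away from the robot, y left, z up. Underside 16 mm above the table. Domed rubber feet, 24 mm across, at x = +-65, y = +-85 mm; three touch the table, the one at (-65, +85) is short. Level while untouched.
- press_spot (a point): point on top of the lid straight above the short foot, where to press; fixed to the chest at (-65, +85, 95) mm. A press of about 1 to 2 N here tips this corner down until the short foot meets the table (or the wedge); the chest rocks back level when let go.
- foot_spot (a point): point fixed to the chest at (-65, +85, 0) mm, at table level below the centre of the short foot. The short foot's underside is 3.5 to 7.5 mm above the table (differs from start to start, not reported).
- wedge: plain wooden wedge, about 80 g, 150 mm long (its y), 44 mm wide (x); flat underside on the table, top rising evenly from 1.5 mm at the thin end (-y) to 17 mm at the thick end (+y). Origin: centre of the underside. Lies left of the chest, tip pointing at the short foot, 35 to 65 mm short of its centre (8 mm off sideways and 0.12 rad off chest y at most). Friction holds it once under the foot.
- wedge_tip (a point): middle of the wedge's thin edge, on its underside, 75 mm along -y from the wedge's origin
- wedge_butt (a point): middle of the wedge's upright thick end face, 8 mm above the underside, 75 mm along +y from the wedge's origin; push here towards -y of the wedge
- glass_pot: open clear glass pot, 87 mm across, 50 mm high, beyond the wedge; leave alone. Origin under its centre
- jar_white: clear jar of white frit, 87 mm across, 130 mm high, beyond the chest; leave alone. Origin under its centre
- jar_lid: flat black screw lid, 78 mm across, 14 mm high, lying on the near left of the table; leave alone. Origin under its centre
- card_tube: upright open cardboard tube, 90 mm across, 118 mm high, on the near left of the table; leave alone. Origin under its centre

How it is judged:
By the outcome, as a careful person would: the job done as asked, in the order asked, and still so for the second after the job is handed in, while the arm keeps its last pose, push and grip.
It also fails if it takes over 58 s, if anything falls off the work surface, if the arm or the gripper's body presses on something with over 40 N, if the wrist force passes 120 N, or if a joint passes its speed limit or range.

### The arm

A 6-joint arm with a two-finger parallel gripper is mounted at the origin on a cart in front of the work surface, level with it; the furniture and walls round the work are solid. World frame = base frame: x ahead of the robot, y to its left, z up, the work surface at z = 0. Lengths are in m, angles in degrees, forces in N, time in s.
With the tool pointing down it reaches from about 0.375 to 0.9 m from the base axis. Payload 3.1 kg.
Tool frame: the origin (TCP) lies at the very end of the fingers, on their centre line; the grasp point (between the pads) lies 19 mm behind it; z points along the fingers, y is the line along which they close (so a half turn about z gives the same grasp; the last joint's range is limited). The gripper opens to 87 mm and grips with 3 to 60 N. Pads are 19 mm wide; open, the fingers measure 117 mm over their backs; the gripper's body (75 mm by 190 mm) begins 51 mm behind the grasp point.
Start: joints at [61.221, 30.224, 82.088, -0, 67.689, -10.227], TCP at [0.199, 0.593, 0.183] pointing down, gripper open.
Joint ranges: [-176.69, 176.69], [-43.24, 126.21], [12.49, 139.97], [-82, 262], [0, 151.66], [-163.58, 163.58]. Speed limits (degrees/s): [159.86, 159.86, 180, 180, 180, 180].

### API

Orientations are given as a 3x3 rotation matrix whose columns are the frame's x, y, z axes.
In Python, from rig import * gives the robot as it stands.
- The arm moves only by the tool jog_arm, never from a script. Its arguments are lists of equal length, an entry for each row: "delta_pos": the shift along the world's x, y, z in cm, a list of three; "turn": the turn about the world's z in degrees; "grip": the closure, from 0 (fully open) to 1 (shut). In form: {"delta_pos": [[x, y, z], ...], "turn": [turn, ...], "grip": [grip, ...]}. A call has 1 to 12 rows; each row is the pose to reach, as a shift and turn from the pose commanded when the call began; what a row does not reach only later rows make up. A row lasts 1/8 s, in which the tool goes at most 62.5 mm and 10.7 degrees, less where a joint would pass 70% of its speed; a pose out of reach is approached as far as the arm can. A call with a gripper value outside its range is refused whole. The fingers move at their own pace and stop on an object; the grip force is fixed at half the most. Time passes only in rows, so rows that repeat a pose let the fingers close. It gives the time, the measured TCP pose, the force, the opening and the grip force at its end, in the units of the state.
- read_state(): the state, without advancing time (a new reading comes with each control period).
- capture(name): name is "side" or "top" or "wrist"; returns a dict with "color" (480x640x3 uint8, blue, green, red), "fovy" (degrees; the focal length in pixels is half the picture's height over the tangent of half this angle, whatever the lens; pixels are square), "cx", "cy" (the principal point, pixels), "camera_from_world" (4x4, takes a point from world to camera coordinates). Camera axes: x right, y up, looking along -z (the intrinsics and any distortion apply to the point x, -y, -z); pixel columns grow to the right and rows downward; lengths in m; the calibration is good to about 2 mm. A picture is of the moment at which its call begins. There is no depth.
- hand_in(): hands the job in; it is judged then, once.
The state is a dict: "time_s": time; "joint_positions": joint angles; "qvel": joint speeds; "tau": joint torques, N m; "position": TCP position; "tcp_rot": TCP orientation; "force": force on the tool from outside, world axes, zero at the start; "moment": the same for the moment, N m; "opening": opening from 0.0 (shut) to 1.0 (fully open); "grasp_force": force on a finger pad.
Only numpy, scipy, OpenCV 4.12 (cv2) and the standard library are available. Lean on these libraries where they do the work, as an engineer would, in place of code of your own. Each camera call takes 0.05 s, during which the arm holds its last target. There are 200 camera calls.

## Working session

There is one attempt and no reset: what is moved stays moved. The work goes in short steps, Python scripts to look and compute and a tool call to move; the robot and the scene stay as the last step left them, time stands still between calls to the robot, and variables do not carry over. Pictures are saved under pics/ and viewed, at most 10 in all, crops included, and the job is handed in when it is done.

Besides the shell and the picture viewer there is one more tool, called after "Emit:" as name(argument=value, ...) on one line, values as JSON. jog_arm: Moves the arm, as the interface text tells. Its arguments: {"type":"object","properties":{"delta_pos":{"type":"array"},"turn":{"type":"array"},"grip":{"type":"array"}},"required":["delta_pos","turn","grip"]}

```bash
mkdir -p pics
cat > h.py <<'E'
from rig import *
import numpy as np, cv2
def snap(n,f):
    c=capture(n); cv2.imwrite('pics/'+f,c['color']); return c
def ray(c,u,v,z):
    f=240/np.tan(np.radians(c['fovy']/2)); T=np.array(c['camera_from_world']); R=T[:3,:3]; o=-R.T@T[:3,3]
    d=R.T@np.array([(u-c['cx'])/f,-(v-c['cy'])/f,-1]); return o+d*(z-o[2])/d[2]
def proj(c,p):
    f=240/np.tan(np.radians(c['fovy']/2)); T=np.array(c['camera_from_world']); q=T[:3,:3]@np.array(p)+T[:3,3]
    return c['cx']-f*q[0]/q[2], c['cy']+f*q[1]/q[2]
E
python3 - <<'E'
from h import *
for n in ['top','side']:
    c=snap(n,n+'0.png'); print(n,{k:v for k,v in c.items() if k!='color'})
s=read_state(); print(s['position'],s['tcp_rot'],s['force'],s['opening'],s['time_s'])
E
```

```text
top {'fovy': 49.20425098409813, 'cx': 317.45488903604945, 'cy': 243.35373268519544, 'camera_from_world': array([[ 0.01296403, -0.99990594,  0.00447643, -0.02764062],
       [ 0.97878837,  0.0136054 ,  0.20442165, -0.61459725],
       [-0.20446333,  0.00173135,  0.97887269, -1.15824552],
       [ 0.        ,  0.        ,  0.        ,  1.        ]])}
side {'fovy': 57.06394835605001, 'cx': 314.45543307134574, 'cy': 245.19287260591778, 'camera_from_world': array([[ 0.96622386, -0.25762883,  0.00623209, -0.59185356],
       [ 0.16788762,  0.6476328 ,  0.74322641, -0.12955463],
       [-0.19551266, -0.7170768 ,  0.66901096, -1.15113542],
       [ 0.        ,  0.        ,  0.        ,  1.        ]])}
[0.19848223 0.59189731 0.18207823] [[-9.48023519e-01  3.18198880e-01 -9.38021060e-04]
 [ 3.18200060e-01  9.48022124e-01 -1.66543305e-03]
 [ 3.59325786e-04 -1.87734806e-03 -9.99998173e-01]] [ 0.25749377 -0.96816228 -0.89202636] 1.002119051271269 0.1
```

View pics/top0.png

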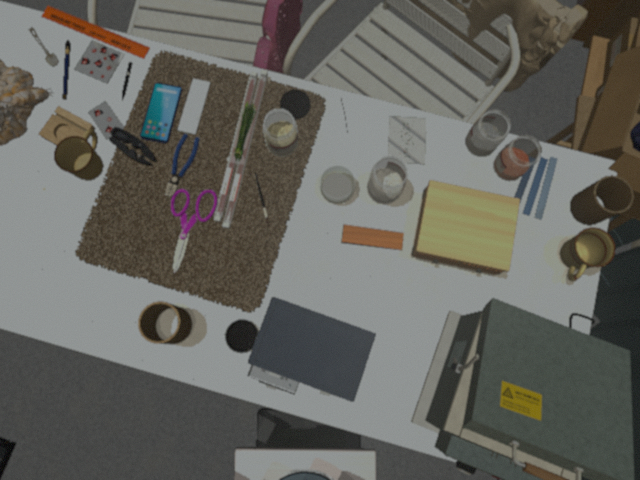

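View pics/side0.png

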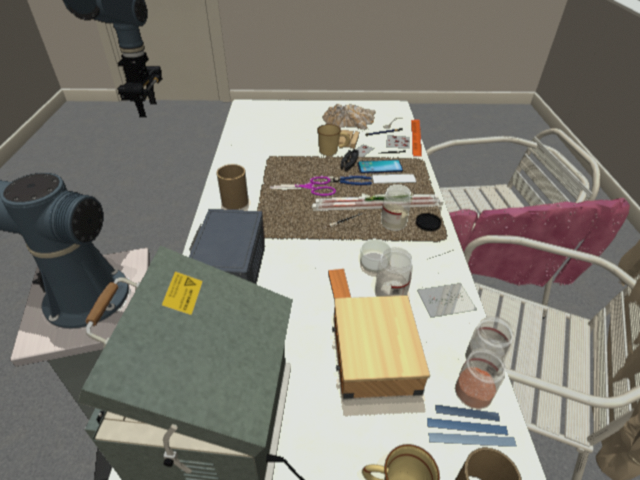

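The top view shows the chest lid at about (467,227) and the orange wedge at about (373,237), butt on the left. The pot is at (338,184) and the white jar at (388,180). The side view shows the same layout, with the arm far left.

Run:
```python
from h import *
c=capture('top'); im=c['color']; h=cv2.cvtColor(im,cv2.COLOR_BGR2HSV)
def big(m,box):
    k=np.zeros_like(m); x0,y0,x1,y1=box; k[y0:y1,x0:x1]=m[y0:y1,x0:x1]
    cs,_=cv2.findContours(k,cv2.RETR_EXTERNAL,cv2.CHAIN_APPROX_NONE); return max(cs,key=cv2.contourArea)
print(h[237,373],h[215,467],h[265,467])
w=big(cv2.inRange(h,(3,120,80),(17,255,255)),(330,210,415,260))
print('wedge px',cv2.boxPoints(cv2.minAreaRect(w)).round(1).tolist(), cv2.contourArea(w))
l=big(cv2.inRange(h,(15,60,150),(35,255,255)),(400,165,535,285))
ap=cv2.boxPoints(cv2.minAreaRect(l)); print('lid px',ap.round(1).tolist())
for p in ap: print('lid',ray(c,*p,.095).round(4))
for p in cv2.approxPolyDP(l,6,True)[:,0]: print('poly',p,ray(c,*p,.095).round(4))
for p in cv2.boxPoints(cv2.minAreaRect(w)): print('w z0',ray(c,*p,0).round(4),'z17',ray(c,*p,.017).round(4))
crop=cv2.resize(im[130:300,320:540],None,fx=3.5,fy=3.5,interpolation=cv2.INTER_CUBIC); cv2.drawContours
cv2.imwrite('pics/crop.png',crop)
s=capture('side'); cv2.imwrite('pics/scrop.png',cv2.resize(s['color'][230:420,310:450],None,fx=3,fy=3,interpolation=cv2.INTER_CUBIC))
for n,p in dict(pot=(338,184),jar=(388,180),boxdark=(312,347)).items(): print(n,ray(c,*p,.02).round(3))
for p in [(275,299),(375,333),(356,398),(249,365)]: print('dark',ray(c,*p,.1).round(3))
```

```text
[ 13 140 137] [ 27  87 144] [14 84 70]
wedge px [[342.1000061035156, 241.10000610351562], [344.1000061035156, 225.39999389648438], [402.70001220703125, 232.6999969482422], [400.70001220703125, 248.5]] 846.0
lid px [[424.5, 237.5], [425.5, 236.5], [426.0, 237.0], [425.0, 238.0]]
lid [ 0.6253 -0.2629  0.095 ]
lid [ 0.6277 -0.2652  0.095 ]
lid [ 0.6266 -0.2663  0.095 ]
lid [ 0.6242 -0.264   0.095 ]
poly [426 237] [ 0.6266 -0.2663  0.095 ]
w z0 [ 0.6346 -0.08    0.    ] z17 [ 0.631  -0.0792  0.017 ]
w z0 [ 0.6745 -0.0847  0.    ] z17 [ 0.6703 -0.0838  0.017 ]
w z0 [ 0.6579 -0.2294  0.    ] z17 [ 0.654  -0.2265  0.017 ]
w z0 [ 0.6182 -0.2237  0.    ] z17 [ 0.6148 -0.2209  0.017 ]
pot [ 0.775 -0.068  0.02 ]
jar [ 0.787 -0.192  0.02 ]
boxdark [ 0.378 -0.01   0.02 ]
dark [0.48  0.073 0.1  ]
dark [ 0.409 -0.148  0.1  ]
dark [ 0.272 -0.106  0.1  ]
dark [0.338 0.125 0.1  ]
```

View pics/crop.png

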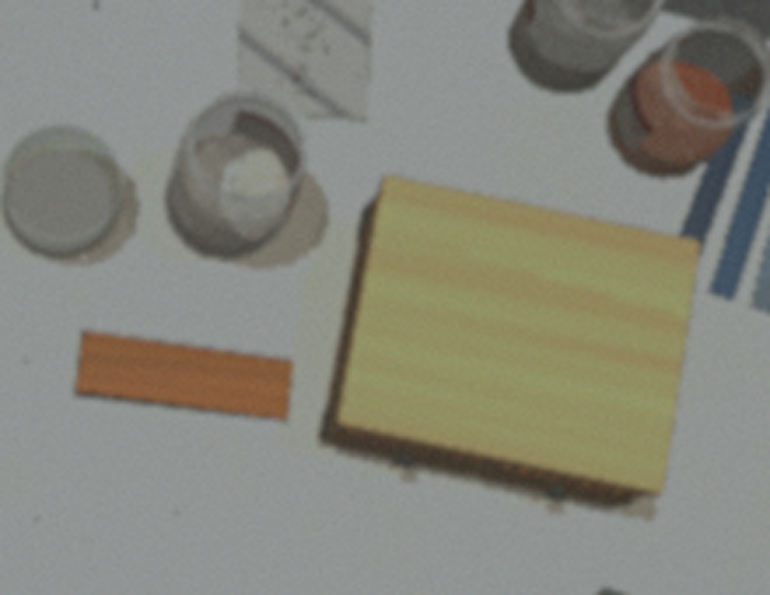

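The crop gives lid corners at near-left (416.6,251.4), far-left (430.6,180.3), far-right (519.7,198.6) and near-right (509.1,270.9). Wedge corners are butt (343.4,224.6) and (341.7,242.3), tip (403.1,232.9) and (402,250).

Run:
```python
from h import *
c=capture('top')
L=np.array([ray(c,*p,.095)[:2] for p in [(416.6,251.4),(430.6,180.3),(519.7,198.6),(509.1,270.9)]])
m=np.array([[-87,107],[87,107],[87,-107],[-87,-107]])/1000
a=L-L.mean(0); th=np.arctan2((m[:,0]*a[:,1]-m[:,1]*a[:,0]).sum(),(m*a).sum()); R=np.array([[np.cos(th),-np.sin(th)],[np.sin(th),np.cos(th)]])
print('chest',L.mean(0),np.degrees(th),'resid mm',((m@R.T-a)*1000).round(1).tolist())
P=L.mean(0)+R@[-.065,.085]; print('press/foot',P)
B=[ray(c,343.4,224.6,.017)[:2],ray(c,341.7,242.3,.017)[:2]]; T=[ray(c,403.1,232.9,.0015)[:2],ray(c,402,250,.0015)[:2]]
b=np.mean(B,0);t=np.mean(T,0);d=(t-b)/np.linalg.norm(t-b)
print('B',B,'T',T,'butt',b,'tip',t,'len',np.linalg.norm(t-b),'dir',d,'ang vs -y',np.degrees(np.arctan2(d[0],-d[1])))
ch=R@[0,-1]; print('chest -y dir',ch,'tip in chest frame',R.T@(t-L.mean(0)),'butt',R.T@(b-L.mean(0)))
s=read_state(); print(s['position'],np.degrees(np.arctan2(s['tcp_rot'][1][1],s['tcp_rot'][0][1])),s['joint_positions'])
```

```text
chest [ 0.65667819 -0.36557895] -11.65183338043173 resid mm [[0.2, 0.8], [1.4, 2.7], [-0.4, -1.8], [-1.2, -1.7]]
press/foot [ 0.61018459 -0.26920289]
B [array([ 0.67226863, -0.08217614]), array([ 0.62806144, -0.07818159])] T [array([ 0.65711906, -0.23016894]), array([ 0.61413527, -0.22659683])] butt [ 0.65016503 -0.08017887] tip [ 0.63562716 -0.22838288] len 0.14891534475113397 dir [-0.09762507 -0.99522326] ang vs -y -5.602428013250804
chest -y dir [-0.20196402 -0.97939294] tip in chest frame [-0.0483259   0.13011731] butt [-0.06401949  0.2782034 ]
[0.19865215 0.59218194 0.18245657] 71.44826818859985 [ 6.12200417e+01  3.02536526e+01  8.21179538e+01 -1.68485343e-03
  6.76896616e+01 -1.02275811e+01]
```

Emit:
jog_arm(delta_pos=[[3,0,6],[35,-34,7],[35,-34,7],[35,-34,7],[35,-34,7],[35,-34,7],[35,-34,7],[35,-34,7],[35,-34,7],[41.2,-86.1,7],[41.2,-86.1,7],[41.2,-86.1,7]], turn=[0,-10,-20,-30,-40,-50,-60,-70,-80,-83,-83,-83], grip=[1,1,1,1,1,1,1,1,1,1,1,1])

```text
time_s: 1.75
position: [0.571, 0.0645, 0.2528]
tcp_rot: [[0.2, 0.98, 0.0], [0.98, -0.2, 0.0], [0.0, 0.0, -1.0]]
force: [0.9, -0.0, 0.5]
opening: 0.006
grasp_force: 0.0
```

Emit:
jog_arm(delta_pos=[[3.9,-33.3,0],[3.9,-33.3,0],[3.9,-33.3,0],[3.9,-33.3,0],[3.9,-33.3,0],[3.9,-33.3,0],[3.9,-33.3,-7],[3.9,-33.3,-12],[3.9,-33.3,-12]], turn=[0,0,0,0,0,0,0,0,0], grip=[1,1,1,1,1,1,1,1,1])

```text
time_s: 2.88
position: [0.6059, -0.2634, 0.1277]
tcp_rot: [[0.2, 0.98, -0.011], [0.98, -0.2, 0.008], [0.005, -0.012, -1.0]]
force: [0.3, 0.6, 0.4]
opening: 0.005
grasp_force: 0.0
```

Run:
```python
from h import *
s=read_state(); print(s['position'],s['force'])
c=snap('wrist','w1.png')
print('tcp',proj(c,s['position']))
for n,p in dict(press=(.610,-.269,.095),tip=(.6356,-.2284,0),butt=(.650,-.080,.017)).items(): print(n,proj(c,p))
```

```text
[ 0.60589905 -0.26336267  0.1277069 ] [0.32482616 0.62387839 0.4086052 ]
tcp (np.float64(322.54991440833527), np.float64(269.95784039227647))
press (np.float64(330.6938011658287), np.float64(258.89218390763807))
tip (np.float64(349.07477737297353), np.float64(174.94772827708647))
butt (np.float64(333.1924902208824), np.float64(-28.76218460851365))
```

View pics/w1.png

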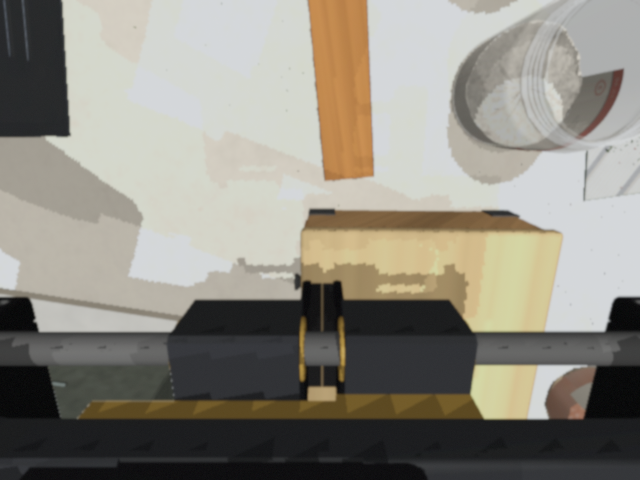

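The wrist view shows the wedge tip edge at about (325–373,178), and the lid's left edge running from (302,231) to (560,232). The fingertips are just over the lid corner.

Run:
```python
from h import *
c=capture('wrist')
a=ray(c,302,231,.095)[:2]; b=ray(c,560,232,.095)[:2]; print(a,b,np.linalg.norm(b-a))
u=(b-a)/np.linalg.norm(b-a); v=np.array([u[1],-u[0]]); print('ang',np.degrees(np.arctan2(u[1],u[0])),'press',a+.022*u+.022*v)
p=(a+b)/2-.087*u+.022*u+.022*v; print('press from mid',p)
t1,t2=ray(c,325,180,0.0015)[:2],ray(c,373,177,.0015)[:2]; print('tip',t1,t2,(t1+t2)/2)
e=[ray(c,308,0,.014),ray(c,367,0,.014)]; print('y near butt',e)
```

```text
[ 0.59800763 -0.24911428] [ 0.76618712 -0.28395596] 0.17175063478370856
ang -11.70437231126363 press [ 0.61508723 -0.27511981]
press from mid [ 0.61398593 -0.27489165]
tip [ 0.61766118 -0.23117394] [ 0.66000406 -0.23708686] [ 0.63883262 -0.2341304 ]
y near butt [array([ 0.63207676, -0.09460632,  0.014     ]), array([ 0.67559714, -0.10355702,  0.014     ])]
```

Emit:
jog_arm(delta_pos=[[0.2,-0.3,-1],[0.2,-0.3,-2.5],[0.2,-0.3,-2.8],[0.2,-0.3,-2.8],[0.2,-0.3,-2.8]], turn=[0,0,0,0,0], grip=[1,1,1,1,1])

```text
time_s: 3.6
position: [0.6122, -0.2698, 0.1053]
tcp_rot: [[0.2, 0.98, 0.001], [0.98, -0.2, -0.0], [-0.0, 0.001, -1.0]]
force: [-0.3, -0.2, -0.5]
opening: 0.004
grasp_force: 0.0
```

Emit:
jog_arm(delta_pos=[[0,-0.2,-0.6],[0,-0.2,-0.9],[0,-0.2,-1.1],[0,-0.2,-1.2],[0,-0.2,-1.3],[0,-0.2,-1.3]], turn=[0,0,0,0,0,0], grip=[1,1,1,1,1,1])

```text
time_s: 4.35
position: [0.612, -0.2716, 0.0919]
tcp_rot: [[0.2, 0.98, -0.0], [0.98, -0.2, 0.0], [0.0, -0.0, -1.0]]
force: [0.6, -0.5, 0.3]
opening: 0.007
grasp_force: 0.0
```

Emit:
jog_arm(delta_pos=[[0,0,-0.1],[0,0,-0.2],[0,0,-0.3],[0,0,-0.3]], turn=[0,0,0,0], grip=[1,1,1,1])

```text
time_s: 4.85
position: [0.6119, -0.2716, 0.0888]
tcp_rot: [[0.2, 0.98, -0.0], [0.98, -0.2, 0.0], [0.0, -0.0, -1.0]]
force: [-0.6, 0.8, -0.1]
opening: 0.004
grasp_force: 0.0
```

Emit:
jog_arm(delta_pos=[[0,0,-0.1],[0,0,-0.2],[0,0,-0.2]], turn=[0,0,0], grip=[1,1,1])

```text
time_s: 5.22
position: [0.6119, -0.2716, 0.0868]
tcp_rot: [[0.2, 0.98, -0.0], [0.98, -0.2, 0.0], [0.0, -0.0, -1.0]]
force: [-0.3, 0.3, -1.1]
opening: 0.005
grasp_force: 0.0
```

Run:
```python
from h import *
for i in range(4):
    c=capture('side'); print(read_state()['force'].round(2))
cv2.imwrite('pics/s2.png',cv2.resize(c['color'][200:420,290:450],None,fx=2.7,fy=2.7,interpolation=cv2.INTER_CUBIC))
```

```text
[ 0.49 -0.68 -0.41]
[-0.7   0.36 -0.39]
[ 0.09  0.51 -0.87]
[0.39 0.01 0.35]
```

View pics/s2.png

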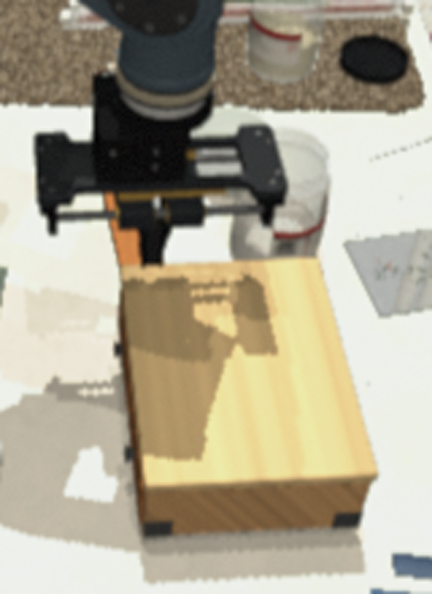

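The side crop shows the lid edge hiding the fingertips at crop (150,262). They are beside the chest's left face, not on the lid, so the top camera's position was off. Lid corners here are (335.2,299.3) and (407.8,296.3).

Run:
```python
from h import *
c=capture('side'); s=read_state()
q=lambda x,y:(290+x/2.7,200+y/2.7)
for n,p in dict(nl=(122,268),fl=(318,260),fr=(376,478),nr=(142,486)).items(): print(n,ray(c,*q(*p),.095).round(4))
x,y=proj(c,s['position']); print('tcp crop px',(x-290)*2.7,(y-200)*2.7)
for z in (.0,.095):print('expected lid corner nl if top est', [( (a-290)*2.7,(b-200)*2.7) for a,b in [proj(c,(.5929,-.2432,.095))]])
w=capture('wrist'); h=cv2.cvtColor(w['color'],cv2.COLOR_BGR2HSV)
cv2.imwrite('pics/w2.png',w['color']); x,y=proj(w,s['position']);print('tcp wrist px',x,y)
```

```text
nl [ 0.5933 -0.2557  0.095 ]
fl [ 0.7597 -0.2897  0.095 ]
fr [ 0.7142 -0.4961  0.095 ]
nr [ 0.5467 -0.4588  0.095 ]
tcp crop px 148.016875838352 283.7543266961928
expected lid corner nl if top est [(np.float64(117.29953508418573), np.float64(257.42472337388205))]
expected lid corner nl if top est [(np.float64(117.29953508418573), np.float64(257.42472337388205))]
tcp wrist px 322.540451820926 269.9417637391998
```

View pics/w2.png

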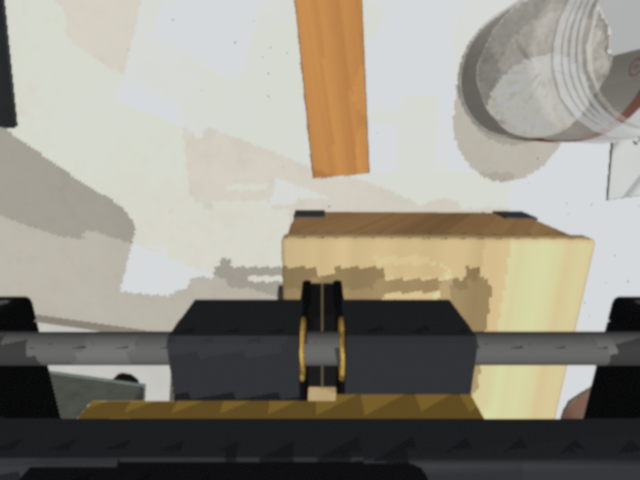

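The wrist view still shows the tip at row 283, over the lid (lid edge at row 237), and the force is still zero. I'll keep descending slowly and watch the force.

Emit:
jog_arm(delta_pos=[[0,0,-0.1],[0,0,-0.1]], turn=[0,0], grip=[1,1])

```text
time_s: 5.78
position: [0.6119, -0.2716, 0.0858]
tcp_rot: [[0.2, 0.98, -0.0], [0.98, -0.2, 0.0], [0.0, -0.0, -1.0]]
force: [-0.0, -0.0, -1.4]
opening: 0.002
grasp_force: 0.0
```

```bash
cat > f.py <<'E'
from h import *
F=[]
for i in range(5): capture('side'); s=read_state(); F.append(s['force'])
print(s['time_s'],s['position'],np.mean(F,0).round(2))
E
python3 f.py
python3 - <<'E'
from h import *
# is the chest lid moved? near-left lid corner zone compare with first picture
a=cv2.imread('pics/side0.png'); b=capture('side')['color']; d=cv2.absdiff(a,b).max(2)
for n,(x0,y0,x1,y1) in dict(frontright=(330,375,435,410),farleft=(400,290,430,330),pot=(360,240,380,270)).items(): print(n,d[y0:y1,x0:x1].mean())
E
```

```text
6.025 [ 0.6119908  -0.27171647  0.08598136] [-0.05  0.03 -0.37]
frontright 17.24625850340136
farleft 17.454166666666666
pot 78.96
```

Emit:
jog_arm(delta_pos=[[0,0,-0.1],[0,0,-0.2],[0,0,-0.2]], turn=[0,0,0], grip=[1,1,1])

```text
time_s: 6.45
position: [0.6119, -0.2716, 0.0838]
tcp_rot: [[0.2, 0.98, -0.0], [0.98, -0.2, 0.0], [0.0, -0.0, -1.0]]
force: [-0.5, -0.6, 0.2]
opening: 0.005
grasp_force: 0.0
```

```bash
python3 f.py
python3 - <<'E'
from h import *
c=capture('side'); s=read_state(); im=c['color'].copy()
x,y=proj(c,s['position']); cv2.circle(im,(int(x),int(y)),1,(0,0,255),-1)
cv2.imwrite('pics/s3.png',cv2.resize(im[260:350,320:420],None,fx=7,fy=6.5,interpolation=cv2.INTER_NEAREST))
E
```

```text
6.7 [ 0.6119864  -0.27170073  0.08397282] [ 0.08 -0.26 -0.34]
```

View pics/s3.png

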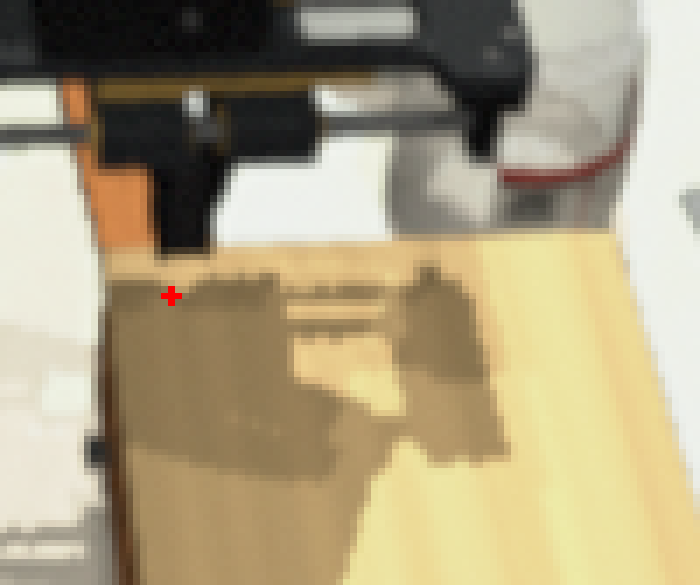

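The close crop shows the fingertips ending at crop (185,255), just over the lid edge and about 20 mm above the reported TCP at (171,296). I'll keep descending in small steps until there is contact.

Emit:
jog_arm(delta_pos=[[0,0,-0.2],[0,0,-0.4],[0,0,-0.6],[0,0,-0.6]], turn=[0,0,0,0], grip=[1,1,1,1])

```text
time_s: 7.25
position: [0.6118, -0.2716, 0.0776]
tcp_rot: [[0.2, 0.98, -0.001], [0.98, -0.2, 0.0], [0.0, -0.001, -1.0]]
force: [0.2, 0.6, -0.2]
opening: 0.005
grasp_force: 0.0
```

```bash
python3 f.py
```

```text
7.5 [ 0.61204312 -0.27171223  0.07803414] [ 0.51 -0.34  0.05]
```

Emit:
jog_arm(delta_pos=[[0,0,-0.2],[0,0,-0.4],[0,0,-0.4]], turn=[0,0,0], grip=[1,1,1])

```text
time_s: 7.88
position: [0.6117, -0.2716, 0.0736]
tcp_rot: [[0.2, 0.98, -0.001], [0.98, -0.2, 0.0], [0.0, -0.001, -1.0]]
force: [-1.0, 0.1, 1.3]
opening: 0.003
grasp_force: 0.0
```

```bash
python3 f.py
python3 - <<'E'
from h import *
c=capture('wrist'); h=cv2.cvtColor(c['color'],cv2.COLOR_BGR2HSV)
# dark finger column: first dark row at col 312/335, lid edge row and left column
g=c['color'].max(2)
for col in (308,314,332,338): r=np.where(g[245:330,col]<45)[0]; print(col,245+r[0] if len(r) else None)
s=capture('side'); cv2.imwrite('pics/s4.png',np.hstack([cv2.resize(s['color'][260:350,320:420],None,fx=4,fy=5,interpolation=cv2.INTER_NEAREST),cv2.resize(c['color'][190:310,260:380],(400,450))]))
E
```

```text
8.125 [ 0.61203891 -0.2716797   0.07400693] [-0.46  0.06 -0.28]
308 282
314 285
332 285
338 282
```

View pics/s4.png

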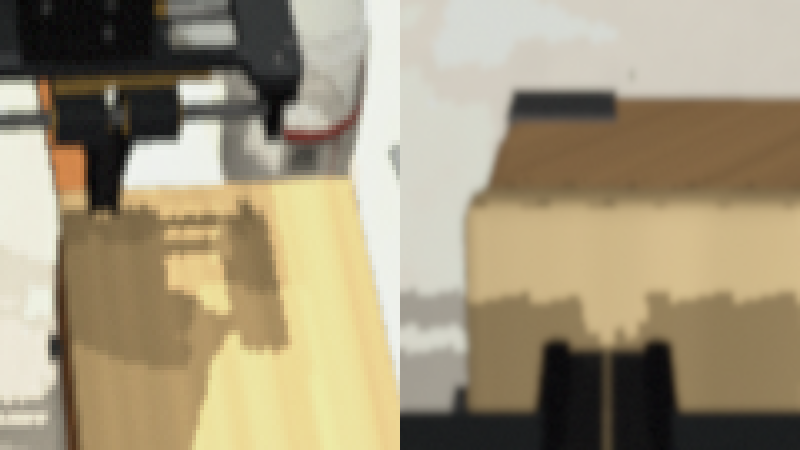

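The side crop puts the fingertip at pixel (346.7,302.6) and the wrist view puts it at (322,284). I'll intersect the two rays.

Run:
```python
from h import *
s=capture('side'); w=capture('wrist'); st=read_state()
for z in (.07,.08,.09,.095,.1,.105,.11): print(z,ray(s,346.7,302.6,z)[:2].round(4),ray(w,322,284,z)[:2].round(4))
print(st['position'], st['joint_positions'])
T=np.array(w['camera_from_world']);R=T[:3,:3];o=-R.T@T[:3,3];print('wristcam',o.round(3),'look',(-R[2]).round(3))
c=capture('top')
for z in (.095,): print([ray(w,u,v,z)[:2].round(4).tolist() for u,v in [(260+470*.3-400*.3,190+200*120/450)]], ray(s,335.5,298.5,z)[:2])
```

```text
0.07 [ 0.6239 -0.252 ] [ 0.6096 -0.2821]
0.08 [ 0.6208 -0.26  ] [ 0.6104 -0.2778]
0.09 [ 0.6176 -0.268 ] [ 0.6113 -0.2735]
0.095 [ 0.616  -0.2721] [ 0.6117 -0.2714]
0.1 [ 0.6144 -0.2761] [ 0.6122 -0.2692]
0.105 [ 0.6128 -0.2801] [ 0.6126 -0.2671]
0.11 [ 0.6112 -0.2841] [ 0.613  -0.2649]
[ 0.61200396 -0.27167033  0.0739938 ] [-3.34794231e+01  4.07922583e+01  8.03664307e+01  1.63838834e-03
  5.88381273e+01 -2.19284352e+01]
wristcam [ 0.627 -0.194  0.276] look [-0.058 -0.284 -0.957]
[[0.5957, -0.2451]] [ 0.5947072  -0.25369685]
```

The rays meet at z≈0.094, so the real tip is about 20 mm above the reported z and the lid is just under it. x and y agree with the report.

Emit:
jog_arm(delta_pos=[[0,-0.3,0.2],[0,-0.3,-0.1],[0,-0.3,-0.3],[0,-0.3,-0.3]], turn=[0,0,0,0], grip=[1,1,1,1])

```text
time_s: 8.88
position: [0.6117, -0.2745, 0.0705]
tcp_rot: [[0.2, 0.98, -0.001], [0.98, -0.2, 0.0], [0.0, -0.001, -1.0]]
force: [-0.2, -0.6, -0.5]
opening: 0.005
grasp_force: 0.0
```

```bash
python3 f.py
```

```text
9.125 [ 0.6120362  -0.27466161  0.07099901] [ 0.17  0.31 -0.22]
```

Emit:
jog_arm(delta_pos=[[0,0,-0.1],[0,0,-0.2],[0,0,-0.3],[0,0,-0.3]], turn=[0,0,0,0], grip=[1,1,1,1])

```text
time_s: 9.62
position: [0.6119, -0.2746, 0.0678]
tcp_rot: [[0.2, 0.98, -0.0], [0.98, -0.2, 0.0], [0.0, -0.0, -1.0]]
force: [-0.2, 0.7, -0.4]
opening: 0.001
grasp_force: 0.0
```

```bash
python3 f.py
```

```text
9.875 [ 0.61198864 -0.27468814  0.06796482] [-0.3  -0.11 -0.  ]
```

Emit:
jog_arm(delta_pos=[[0,0,-0.1],[0,0,-0.2],[0,0,-0.3],[0,0,-0.3]], turn=[0,0,0,0], grip=[1,1,1,1])

```text
time_s: 10.38
position: [0.6119, -0.2746, 0.0648]
tcp_rot: [[0.2, 0.98, -0.0], [0.98, -0.2, 0.0], [0.0, -0.0, -1.0]]
force: [-0.4, 0.1, 0.5]
opening: 0.002
grasp_force: 0.0
```

```bash
python3 f.py
```

```text
10.625 [ 0.61199673 -0.27468171  0.06497254] [0.1  0.1  0.45]
```

Emit:
jog_arm(delta_pos=[[0,0,-0.1],[0,0,-0.2],[0,0,-0.2]], turn=[0,0,0], grip=[1,1,1])

```text
time_s: 11.0
position: [0.6119, -0.2746, 0.0628]
tcp_rot: [[0.2, 0.98, -0.0], [0.98, -0.2, 0.0], [0.0, -0.0, -1.0]]
force: [-0.5, -0.2, -0.6]
opening: 0.006
grasp_force: 0.0
```

```bash
python3 f.py
python3 - <<'E'
from h import *
w=capture('wrist'); s=capture('side')
cv2.imwrite('pics/s5.png',np.hstack([cv2.resize(s['color'][260:350,320:420],(400,450),interpolation=cv2.INTER_NEAREST),cv2.resize(w['color'][190:310,260:380],(400,450))]))
E
```

```text
11.25 [ 0.61200864 -0.27470803  0.06299315] [ 0.36  0.31 -0.03]
```

View pics/s5.png

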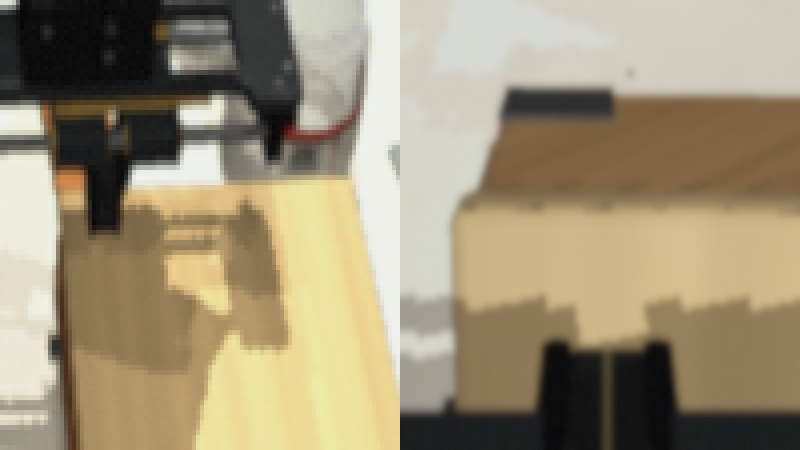

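This crop shows the tip at side pixel (346.5,307), over the lid. Seen this way the finger ends are about 33 mm above the reported TCP, once I allow for finger thickness. Contact should come within a few mm.

Emit:
jog_arm(delta_pos=[[0,0,-0.1],[0,0,-0.2],[0,0,-0.2]], turn=[0,0,0], grip=[1,1,1])

```text
time_s: 11.72
position: [0.6118, -0.2746, 0.0608]
tcp_rot: [[0.2, 0.98, -0.0], [0.98, -0.2, 0.0], [0.0, -0.0, -1.0]]
force: [-0.5, 0.8, 1.1]
opening: 0.008
grasp_force: 0.0
```

```bash
python3 f.py
```

```text
11.975 [ 0.6120164  -0.27468734  0.06096775] [-0.01  0.1  -0.02]
```

Emit:
jog_arm(delta_pos=[[0,0,-0.1],[0,0,-0.2],[0,0,-0.3],[0,0,-0.3]], turn=[0,0,0,0], grip=[1,1,1,1])

```text
time_s: 12.48
position: [0.6119, -0.2746, 0.0578]
tcp_rot: [[0.2, 0.98, -0.0], [0.98, -0.2, 0.0], [0.0, -0.0, -1.0]]
force: [0.5, 0.4, 0.3]
opening: 0.006
grasp_force: 0.0
```

```bash
python3 f.py
```

```text
12.725 [ 0.61199453 -0.27469446  0.05796682] [0.   0.16 0.21]
```

Emit:
jog_arm(delta_pos=[[0,0,-0.1],[0,0,-0.2],[0,0,-0.3],[0,0,-0.3]], turn=[0,0,0,0], grip=[1,1,1,1])

```text
time_s: 13.22
position: [0.6118, -0.2745, 0.055]
tcp_rot: [[0.2, 0.98, -0.0], [0.98, -0.2, 0.0], [0.0, -0.0, -1.0]]
force: [-0.5, -0.2, 1.9]
opening: 0.004
grasp_force: 0.8
```

```bash
python3 f.py
python3 - <<'E'
from h import *
s=capture('side'); cv2.imwrite('pics/s6.png',s['color'])
g=s['color'].max(2).astype(int)
for y in range(290,322,1): print(y,g[y,340:356])
E
```

```text
13.475 [ 0.61189145 -0.27460972  0.05510927] [-0.79  0.73  2.14]
290 [28 33 34 32 31 33 43 66 72 72 74 72 45 32 33 30]
291 [28 31 29 30 29 30 37 57 58 56 58 60 38 28 30 31]
292 [27 29 27 28 28 25 32 43 39 33 43 51 36 28 26 27]
293 [27 26 27 27 27 28 30 35 25 18 29 40 30 26 27 25]
294 [26 27 25 27 27 26 26 26 22 19 15 22 28 47 59 60]
295 [ 40  26  27  23  28  26  24  23  21  13  12  22  58 110 133 137]
296 [ 92  41  18  19  23  23  21  24  22  15  11  29 100 178 198 200]
297 [150  73  17  15  21  21  24  25  22  10  13  48 136 216 226 224]
298 [186 101  22  13  20  25  23  24  21  16  20  74 156 216 226 225]
299 [196 110  23  13  18  21  18  19  19  14  32  99 171 198 216 222]
300 [173  93  20  17  21  19  20  23  22  17  46 110 162 165 187 196]
301 [128  67  13  12  22  21  21  22  20  19  58 110 133 131 139 145]
302 [110  58  12  16  20  21  21  22  19  23  70 116 125 124 123 124]
303 [111  65  17  12  18  23  22  22  13  33  77 119 125 124 125 125]
304 [114  68  24  14  21  23  24  21  15  44  89 122 125 124 124 126]
305 [115  76  32  14  19  22  21  19  19  50  99 124 125 124 124 
[... 424 characters left out ...]

312 [138 140 142 144 145 143 142 141 145 147 147 145 145 144 143 142]
313 [139 141 144 144 144 144 143 143 146 148 149 149 146 143 144 143]
314 [140 140 143 145 144 143 143 143 145 147 149 149 148 144 143 144]
315 [141 141 143 144 145 144 143 144 145 148 149 148 148 145 145 143]
316 [139 140 142 145 145 144 143 143 145 147 149 150 147 145 142 145]
317 [140 142 142 144 145 145 144 143 143 147 148 150 149 146 143 143]
318 [139 141 142 144 144 145 143 144 144 145 150 150 149 145 144 143]
319 [138 140 142 143 145 144 144 144 143 146 148 149 148 146 143 143]
320 [137 139 141 142 145 146 143 144 142 144 148 150 150 148 143 144]
321 [139 140 140 144 146 146 143 144 144 146 147 148 150 148 145 144]
```

Emit:
jog_arm(delta_pos=[[0,0,-0.1],[0,0,-0.2],[0,0,-0.2]], turn=[0,0,0], grip=[1,1,1])

```text
time_s: 13.9
position: [0.6119, -0.2745, 0.0527]
tcp_rot: [[0.2, 0.98, -0.0], [0.98, -0.2, 0.0], [0.0, -0.0, -1.0]]
force: [-0.4, 1.3, 2.1]
opening: 0.006
grasp_force: 1.1
```

```bash
python3 f.py
```

```text
14.15 [ 0.61201482 -0.27464812  0.05292871] [-0.87  1.27  2.4 ]
```

Emit:
jog_arm(delta_pos=[[0,0,-0.1],[0,0,-0.2],[0,0,-0.2]], turn=[0,0,0], grip=[1,1,1])

```text
time_s: 14.52
position: [0.6119, -0.2746, 0.0512]
tcp_rot: [[0.2, 0.98, -0.0], [0.98, -0.2, 0.0], [0.0, -0.0, -1.0]]
force: [-2.2, 1.8, 5.8]
opening: 0.007
grasp_force: 2.2
```

```bash
python3 f.py
```

```text
14.775 [ 0.61194595 -0.27459484  0.05113233] [-1.76  2.12  4.96]
```

The lid gave way under a steady 2.3 N and bottomed out at 5 N after about 4 mm, so the rock is felt. The tip is about 40 mm above the reported z. Next I let go and move over the wedge.

Emit:
jog_arm(delta_pos=[[0,0,4],[0,0,10],[3,6,10],[3,12,10],[3,17,10],[3,17,10],[3,17,10]], turn=[0,0,0,0,0,0,0], grip=[1,1,1,1,1,1,1])

```text
time_s: 15.65
position: [0.6427, -0.1054, 0.1507]
tcp_rot: [[0.2, 0.98, 0.001], [0.98, -0.2, -0.001], [-0.001, 0.001, -1.0]]
force: [-0.2, -0.8, -0.2]
opening: 0.008
grasp_force: 0.0
```

```bash
cat > wedge.py <<'E'
from h import *
def wedge(c,hb=.017,ht=.0015):
    h=cv2.cvtColor(c['color'],cv2.COLOR_BGR2HSV); m=cv2.inRange(h,(5,120,90),(16,255,255)); m=cv2.morphologyEx(m,cv2.MORPH_OPEN,np.ones((3,3)))
    cs,_=cv2.findContours(m,cv2.RETR_EXTERNAL,cv2.CHAIN_APPROX_NONE); k=max(cs,key=cv2.contourArea)
    e=k
    for eps in (3,5,7,9,12):
        e=cv2.approxPolyDP(k,eps,True)
        if len(e)<=4: break
    return e[:,0],cv2.contourArea(k)
if __name__=='__main__':
    s=read_state(); print(s['time_s'],s['position'],s['force'].round(1))
    for n in ('wrist','side','top'):
        c=capture(n); e,a=wedge(c); print(n,a)
        for p in e: print(p,'z1.5',ray(c,*p,.0015)[:2].round(4),'z17',ray(c,*p,.017)[:2].round(4))
    cv2.imwrite('pics/w3.png',capture('wrist')['color'])
E
python3 wedge.py
```

```text
15.65 [ 0.64268011 -0.10536863  0.1506757 ] [-0.2 -0.8 -0.2]
wrist 4078.0
[305 192] z1.5 [ 0.6309 -0.0819] z17 [ 0.6321 -0.0795]
[314 282] z1.5 [ 0.6202 -0.1744] z17 [ 0.6219 -0.1679]
[355 298] z1.5 [ 0.6582 -0.2005] z17 [ 0.6582 -0.1929]
[349 191] z1.5 [ 0.6721 -0.0893] z17 [ 0.6715 -0.0866]
side 968.0
[424 379] z1.5 [ 0.7425 -0.4495] z17 [ 0.7359 -0.4575]
[342 389] z1.5 [ 0.5604 -0.4267] z17 [ 0.5569 -0.435 ]
[409 394] z1.5 [ 0.6957 -0.4744] z17 [ 0.6899 -0.4819]
top 1196.0
[44 11] z1.5 [1.2573 0.7257] z17 [1.2463 0.7165]
[139  56] z1.5 [1.1276 0.4591] z17 [1.1182 0.4532]
[147  51] z1.5 [1.1425 0.4391] z17 [1.1329 0.4335]
```

Run:
```python
from h import *
s=capture('side'); im=cv2.imread('pics/s6.png'); g=im.max(2).astype(int)
for y in range(274,302,2): print(y,g[y,372:398:1])
for r in (0.095,0.11,0.125,.14,.155,.17):
  print(r,[tuple(np.round(proj(s,(.612+.095*.98+o*.2,-.2745-.095*.2+o*.98,r)),1)) for o in (-.0375,-.02,0,.02)])
print('tip',proj(s,(.612,-.284,.095)))
c=capture('top'); im=c['color']; h=cv2.cvtColor(im,cv2.COLOR_BGR2GRAY)
# pot base circle: left/right/bottom pixel estimates from crop
for p in [(321,186),(356,186),(338,203)]: print('pot',ray(c,*p,.0)[:2].round(3),ray(c,*p,.05)[:2].round(3))
```

```text
274 [179 178 178 176 163 135  88  53  55  58  59  57  58  57  58  57  55  55
  64  79  77 108 163 178 179 176]
276 [112 109 107 103  93  84  76  59  55  59  58  58  57  57  57  55  59  58
  61  71  68  79 135 179 189 185]
278 [ 33  34  34  35  34  35  40  51  46  53  57  57  57  58  57  61  76  83
  62  55  53  59 105 168 183 180]
280 [ 42  58  58  53  43  36  36  34  31  32  48  57  60  58  58  60  66  71
  65  61  58  55  86 147 182 182]
282 [164 206 208 175 130 110 112 111  94  62  32  35  42  46  50  49  47  48
  48  48  42  40  97 175 205 208]
284 [237 241 235 187 135 122 127 129 130 115  89  59  32  26  25  24  24  25
  21  28  26  53 125 194 208 208]
286 [229 229 211 149 108 109 114 115 119 134 139  98  47  23  16  10  14  15
  15  12  19  58 113 141 147 150]
288 [103 105  98  85  80  80  80  81  77  73  71  63  57  54  38  18  14  21
  52  86  87  81  93 101  96  96]
290 [124 121 110  84  76  77  82  83  84  84  86  96 105  67  25  11  11  43
  94 132 124  98  78  71  70  69]
292 [239 238 225 153 113 116 120 120 123 127 129 139 140  83  24  13  19  62
 117 129 107  87  81  82
[... 928 characters left out ...]
6.4), np.float64(286.7))]
0.14 [(np.float64(392.0), np.float64(301.6)), (np.float64(390.5), np.float64(295.5)), (np.float64(388.8), np.float64(288.8)), (np.float64(387.2), np.float64(282.2))]
0.155 [(np.float64(392.9), np.float64(297.0)), (np.float64(391.3), np.float64(290.9)), (np.float64(389.6), np.float64(284.2)), (np.float64(388.0), np.float64(277.6))]
0.17 [(np.float64(393.8), np.float64(292.3)), (np.float64(392.2), np.float64(286.2)), (np.float64(390.5), np.float64(279.5)), (np.float64(388.8), np.float64(272.9))]
tip (np.float64(346.66826109665186), np.float64(306.8300148964802))
pot [ 0.775 -0.026] [ 0.759 -0.026]
pot [ 0.777 -0.114] [ 0.76  -0.111]
pot [ 0.732 -0.069] [ 0.717 -0.067]
```

The body's end plates hang only about 30 mm above the tip, so a crosswise gripper could hit the pot. I'll push with the gripper's long axis along the wedge instead: turn about +96° and come down behind the butt.

Emit:
jog_arm(delta_pos=[[1.3,5.3,0],[1.3,5.3,0],[1.3,5.3,0],[1.3,5.3,0],[1.3,5.3,0],[1.3,5.3,0],[1.3,5.3,0],[1.3,5.3,0],[1.3,5.3,0],[1.3,5.3,-6],[1.3,5.3,-12],[1.3,5.3,-16]], turn=[10.5,21,31.5,42,52.5,63,73.5,84,94,96,96,96], grip=[1,1,1,1,1,1,1,1,1,1,1,1])

```text
time_s: 17.45
position: [0.6536, -0.0522, -0.0118]
tcp_rot: [[-0.995, 0.098, -0.003], [0.098, 0.995, 0.001], [0.003, 0.0, -1.0]]
force: [-0.4, 0.2, 0.5]
opening: 0.008
grasp_force: 0.0
```

```bash
sed -i "s/('wrist','side','top')/('wrist',)/" wedge.py; python3 wedge.py
python3 - <<'E'
from h import *
c=capture('wrist'); s=read_state(); im=c['color'].copy(); 
for p in [(.6525,-.0835,.017),(.637,-.232,.0015),(.612,-.273,0),(s['position'][0],s['position'][1],s['position'][2]+.0395)]:
    x,y=proj(c,p); print(p,round(x),round(y)); cv2.drawMarker(im,(int(x),int(y)),(255,0,255),0,12,2)
cv2.imwrite('pics/w4.png',im)
E
```

```text
17.45 [ 0.65358803 -0.05215749 -0.01183778] [-0.4  0.2  0.5]
wrist 16763.5
[  0 242] z1.5 [ 0.6146 -0.2208] z17 [ 0.6112 -0.2064]
[  0 296] z1.5 [ 0.6451 -0.2317] z17 [ 0.6392 -0.2164]
[ 27 296] z1.5 [ 0.6466 -0.2168] z17 [ 0.6406 -0.2027]
[ 35 315] z1.5 [ 0.6584 -0.2162] z17 [ 0.6515 -0.2021]
[176 323] z1.5 [ 0.6713 -0.1379] z17 [ 0.6633 -0.1303]
[196 298] z1.5 [ 0.6571 -0.1235] z17 [ 0.6502 -0.1171]
[262 297] z1.5 [ 0.6601 -0.0868] z17 [ 0.653  -0.0833]
[262 251] z1.5 [ 0.6334 -0.0829] z17 [ 0.6285 -0.0798]
(0.6525, -0.0835, 0.017) 260 303
(0.637, -0.232, 0.0015) -9 290
(0.612, -0.273, 0) -98 253
(np.float64(0.6530264111062271), np.float64(-0.05185976424734923), np.float64(0.02821620010732901)) 322 309
```

View pics/w4.png

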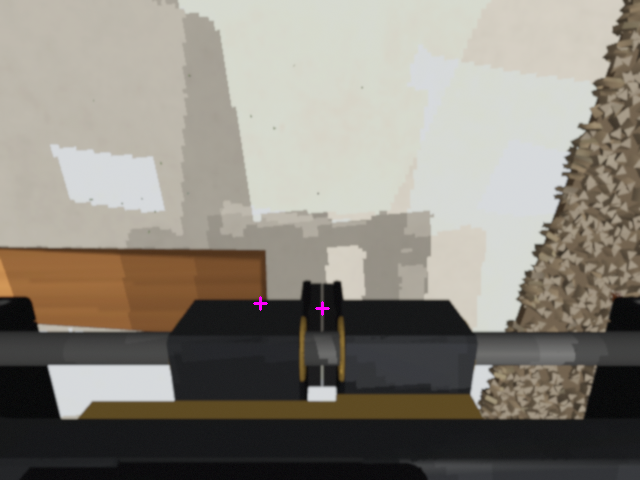

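The wrist view shows the wedge butt's edge at column 264 and its near side at row 250. The fingertips are centred behind it at column 322. Next: lower to about 8 mm above the table and push the first part with a slow 6° turn.

Emit:
jog_arm(delta_pos=[[-0.1,0,-1.5],[-0.1,0,-2.0],[-0.1,-0.8,-2.0],[-0.15,-1.5,-2.0],[-0.2,-2.0,-2.0],[-0.28,-2.5,-2.0],[-0.36,-3.0,-2.0],[-0.44,-3.5,-2.0],[-0.52,-4.0,-2.0],[-0.6,-4.5,-2.0],[-0.6,-4.5,-2.0]], turn=[0,0,0,0,-1,-2,-3,-4,-5,-6,-6], grip=[1,1,1,1,1,1,1,1,1,1,1])

```text
time_s: 18.98
position: [0.6489, -0.0973, -0.0291]
tcp_rot: [[-0.98, 0.201, -0.0], [0.201, 0.98, -0.0], [0.0, -0.0, -1.0]]
force: [0.7, -0.1, -0.5]
opening: 0.005
grasp_force: 0.0
```

```bash
python3 f.py; python3 wedge.py
python3 - <<'E'
from h import *
c=capture('top'); im=c['color']; h=cv2.cvtColor(im,cv2.COLOR_BGR2HSV)
m=cv2.inRange(h,(3,110,60),(17,255,255)); k=np.zeros_like(m); k[205:275,335:425]=m[205:275,335:425]
for x in range(336,425,4): r=np.where(k[:,x])[0]; print(x,(r.min(),r.max(),len(r)) if len(r) else None,end=' ')
E
```

```text
19.225 [ 0.64890067 -0.09655483 -0.02912907] [-0.04  0.32 -0.06]
19.225 [ 0.64890067 -0.09655483 -0.02912907] [-0.   0.4  0.3]
wrist 14312.5
[296 265] z1.5 [ 0.631  -0.1064] z17 [ 0.6254 -0.1041]
[  6 270] z1.5 [ 0.6047 -0.2475] z17 [ 0.6015 -0.2325]
[  0 286] z1.5 [ 0.6121 -0.2543] z17 [ 0.6083 -0.2386]
[ 30 298] z1.5 [ 0.6213 -0.2424] z17 [ 0.6166 -0.2278]
[ 41 331] z1.5 [ 0.6401 -0.2448] z17 [ 0.6337 -0.23  ]
[169 331] z1.5 [ 0.6535 -0.1794] z17 [ 0.6459 -0.1705]
[195 298] z1.5 [ 0.6381 -0.1605] z17 [ 0.6319 -0.1533]
[295 298] z1.5 [ 0.6483 -0.1108] z17 [ 0.6412 -0.1081]
336 None 340 None 344 None 348 None 352 None 356 None 360 None 364 None 368 None 372 None 376 None 380 None 384 None 388 None 392 (np.int64(238), np.int64(249), 12) 396 (np.int64(235), np.int64(250), 16) 400 (np.int64(235), np.int64(251), 17) 404 (np.int64(236), np.int64(251), 16) 408 (np.int64(237), np.int64(251), 15) 412 (np.int64(238), np.int64(245), 8) 416 None 420 (np.int64(253), np.int64(253), 1) 424 None
```

By the numbers the wedge now lies nearly parallel to the chest, but about 10 mm to the +x side of the foot line. I'm pushing on the near half of the butt. I'll back off, shift to its far half, and push while turning the tip back towards the foot.

Emit:
jog_arm(delta_pos=[[0.1,0.6,0],[0.8,0.6,0],[1.5,0.6,0],[1.5,0.6,0],[1.5,0.0,0],[1.5,-0.5,0],[1.45,-1.0,0],[1.4,-1.5,0],[1.35,-2.0,0],[1.3,-2.5,0],[1.3,-2.5,0]], turn=[0,0,0,0,0,-1,-2,-3,-4,-5,-5], grip=[1,1,1,1,1,1,1,1,1,1,1])

```text
time_s: 20.75
position: [0.662, -0.1223, -0.029]
tcp_rot: [[-0.958, 0.286, 0.0], [0.286, 0.958, -0.0], [-0.0, -0.0, -1.0]]
force: [-0.3, 0.5, 0.7]
opening: 0.004
grasp_force: 0.0
```

```bash
cat > m.py <<'E'
from h import *
s=read_state(); print(s['time_s'],s['position'],s['force'].round(1))
c=capture('wrist'); h=cv2.cvtColor(c['color'],cv2.COLOR_BGR2HSV); m=cv2.inRange(h,(5,120,60),(18,255,255))
# near long edge: first orange row per column; butt: last orange column
pts=[]
for x in range(10,290,20):
    r=np.where(m[200:298,x])[0]
    if len(r)>3: pts.append((x,200+r[0]))
print('near edge',[(int(a),int(b)) for a,b in pts])
r=np.where(m[288])[0]; print('butt col row288',r.max() if len(r) else None)
q=np.array([ray(c,x,y,0)[:2] for x,y in pts]); v=np.polyfit(q[:,1],q[:,0],1); ang=np.degrees(np.arctan(v[0])); print('wedge angle(if bottom edge)',ang)
b=ray(c,r.max(),288,.017)[:2]; ax=np.array([np.sin(np.radians(ang)),np.cos(np.radians(ang))]); n=np.array([ax[1],-ax[0]])
# near edge at butt -> centre
p0=np.array([np.polyval(v,b[1]),b[1]]); ctr=p0+.022*n; ctr+=ax*((b-ctr)@ax)
tip=ctr-.15*ax; foot=np.array([.612,-.273]); w=foot-tip
print('butt',ctr.round(4),'tip',tip.round(4),'foot along from tip',(w@ax).round(4),'lateral of foot from wedge axis',(w@n).round(4))
t=capture('top'); hh=cv2.cvtColor(t['color'],cv2.COLOR_BGR2HSV); k=cv2.inRange(hh,(3,110,60),(17,255,255))[205:275]
for x in (392,396,400,404,408,412):
    r=np.where(k[:,x])[0]
    if len(r): print('top',x,205+r.min(),205+r.max(),ray(t,x,205+(r.min()+r.max())/2,.004)[:2].round(4),end=' ')
E
python3 m.py
```

```text
20.75 [ 0.66196364 -0.12229752 -0.02899624] [-0.3  0.5  0.7]
near edge [(10, 239), (30, 237), (50, 236), (70, 235), (90, 234), (110, 234), (130, 233), (150, 231), (170, 230), (190, 229), (210, 228), (230, 227), (250, 226), (270, 224)]
butt col row288 300
wedge angle(if bottom edge) 13.498911873277587
butt [ 0.645  -0.1285] tip [ 0.61   -0.2743] foot along from tip 0.0018 lateral of foot from wedge axis 0.0016
top 396 247 248 [ 0.6197 -0.2116] top 400 242 250 [ 0.6235 -0.2215] top 404 240 252 [ 0.6237 -0.2313] top 408 241 256 [ 0.6176 -0.2409] top 412 242 257 [ 0.6152 -0.2507]
```

The tip is now at the foot with its axis centred on it, off by under 2 mm. Next: back off, recentre on the butt, and push it in about 19 mm.

Emit:
jog_arm(delta_pos=[[0.2,0.9,0],[-0.6,1.3,0],[-1.4,1.4,0],[-1.4,1.4,0],[-1.4,1.0,0],[-1.45,0.6,0],[-1.55,0.2,0],[-1.65,-0.2,0],[-1.75,-0.6,0],[-1.85,-1.1,0],[-1.85,-1.1,0]], turn=[0,0,3,3,3,3,3,3,3,3,3], grip=[1,1,1,1,1,1,1,1,1,1,1])

```text
time_s: 22.22
position: [0.6434, -0.1333, -0.0291]
tcp_rot: [[-0.972, 0.235, -0.0], [0.235, 0.972, -0.0], [-0.0, -0.0, -1.0]]
force: [-0.3, 0.5, -0.6]
opening: 0.006
grasp_force: 0.0
```

```bash
python3 m.py; python3 f.py
```

```text
22.225 [ 0.64337796 -0.13330162 -0.02907072] [-0.3  0.5 -0.6]
near edge [(10, 252), (30, 252), (50, 252), (70, 252), (90, 252), (110, 252), (130, 252), (150, 252), (170, 252), (190, 252), (210, 252), (230, 252), (250, 252), (270, 252)]
butt col row288 301
wedge angle(if bottom edge) 13.630295891888851
butt [ 0.6411 -0.1431] tip [ 0.6058 -0.2889] foot along from tip 0.0169 lateral of foot from wedge axis 0.0023
top 404 253 253 [ 0.6062 -0.2309] top 408 242 255 [ 0.6176 -0.2409] top 412 242 257 [ 0.6152 -0.2507] 22.575 [ 0.64344668 -0.1325217  -0.02908305] [ 0.14 -0.5  -0.12]
```

Emit:
jog_arm(delta_pos=[[-0.07,-0.3,0],[-0.14,-0.6,0],[-0.2,-0.8,0],[-0.2,-0.8,0]], turn=[0,0,0,0], grip=[1,1,1,1])

```text
time_s: 23.08
position: [0.6414, -0.141, -0.029]
tcp_rot: [[-0.972, 0.235, -0.0], [0.235, 0.972, -0.0], [-0.0, -0.0, -1.0]]
force: [0.6, -0.6, -0.3]
opening: 0.004
grasp_force: 0.0
```

```bash
python3 f.py; python3 m.py
```

```text
23.325 [ 0.64150907 -0.1406704  -0.02903527] [ 0.08  0.04 -0.33]
23.325 [ 0.64150907 -0.1406704  -0.02903527] [-0.3 -0.5 -1.5]
near edge [(10, 252), (30, 252), (50, 252), (70, 252), (90, 252), (110, 252), (130, 252), (150, 252), (170, 252), (190, 252), (210, 252), (230, 252), (250, 252), (270, 252)]
butt col row288 301
wedge angle(if bottom edge) 13.599483007160286
butt [ 0.6393 -0.1505] tip [ 0.604  -0.2963] foot along from tip 0.0245 lateral of foot from wedge axis 0.0023
top 408 253 254 [ 0.6051 -0.2407] top 412 242 247 [ 0.6277 -0.251 ]
```

Now 2 mm steps, reading the force after each pair.

Emit:
jog_arm(delta_pos=[[-0.05,-0.2,0],[-0.1,-0.4,0],[-0.1,-0.4,0]], turn=[0,0,0], grip=[1,1,1])

```text
time_s: 23.8
position: [0.6404, -0.1448, -0.029]
tcp_rot: [[-0.972, 0.235, -0.0], [0.235, 0.972, 0.0], [0.0, 0.0, -1.0]]
force: [-0.3, 1.2, 1.0]
opening: 0.006
grasp_force: 0.2
```

```bash
python3 f.py
```

```text
24.05 [ 0.64043886 -0.14479806 -0.02908241] [-0.15  0.52  0.16]
```

Emit:
jog_arm(delta_pos=[[-0.05,-0.2,0],[-0.1,-0.4,0],[-0.1,-0.4,0]], turn=[0,0,0], grip=[1,1,1])

```text
time_s: 24.42
position: [0.6394, -0.1482, -0.0291]
tcp_rot: [[-0.972, 0.235, -0.0], [0.235, 0.972, 0.001], [0.0, 0.001, -1.0]]
force: [0.5, 2.2, 0.5]
opening: 0.008
grasp_force: 1.8
```

```bash
python3 f.py
```

```text
24.675 [ 0.63943212 -0.14830952 -0.02906992] [0.57 3.47 0.71]
```

The force rises to 3.5 N: the wedge is seated about 32 mm under the foot. Next: back away, lift and go over the press spot.

Emit:
jog_arm(delta_pos=[[0.3,1.5,0],[0.3,1.5,5],[0.3,1.5,11],[0.3,1.5,15],[-1,-4,15],[-2.7,-10,15],[-2.7,-12.6,15],[-2.7,-12.6,12],[-2.7,-12.6,9.3],[-2.7,-12.6,9.3]], turn=[0,0,0,0,0,0,0,0,0,0], grip=[1,1,1,1,1,1,1,1,1,1])

```text
time_s: 25.92
position: [0.6108, -0.273, 0.0613]
tcp_rot: [[-0.972, 0.234, -0.005], [0.234, 0.972, 0.003], [0.006, 0.002, -1.0]]
force: [-0.5, -0.8, -0.9]
opening: 0.008
grasp_force: 0.0
```

```bash
python3 f.py
python3 - <<'E'
from h import *
c=capture('wrist'); cv2.imwrite('pics/w5.png',c['color'])
a=capture('top')['color']; b=cv2.imread('pics/top0.png'); d=cv2.absdiff(a,b).max(2)
print('jar/pot diff',d[165:205,322:358].mean(),d[160:200,372:405].mean(),'lid far right',d[195:270,500:525].mean(),'bg',d[50:100,160:240].mean())
E
```

```text
26.175 [ 0.61370621 -0.27499225  0.06549173] [0.01 0.26 0.31]
jar/pot diff 25.766666666666666 23.953030303030303 lid far right 33.75946666666667 bg 22.06
```

Emit:
jog_arm(delta_pos=[[-0.1,0,-0.4],[-0.1,0,-0.8],[-0.1,0,-0.8]], turn=[0,0,0], grip=[1,1,1])

```text
time_s: 26.65
position: [0.6113, -0.2747, 0.0557]
tcp_rot: [[-0.972, 0.234, -0.0], [0.234, 0.972, 0.0], [0.0, 0.0, -1.0]]
force: [-0.3, 0.2, -0.1]
opening: 0.005
grasp_force: 0.0
```

```bash
python3 f.py
```

```text
26.9 [ 0.61139473 -0.27467202  0.05584538] [0.16 0.17 0.02]
```

Emit:
jog_arm(delta_pos=[[0,0,-0.05],[0,0,-0.1],[0,0,-0.15],[0,0,-0.15]], turn=[0,0,0,0], grip=[1,1,1,1])

```text
time_s: 27.4
position: [0.6115, -0.2747, 0.0555]
tcp_rot: [[-0.972, 0.234, 0.0], [0.234, 0.972, -0.0], [-0.0, -0.0, -1.0]]
force: [-1.8, 1.1, 4.1]
opening: 0.006
grasp_force: 2.8
```

```bash
python3 f.py
```

```text
27.65 [ 0.61152202 -0.27470643  0.05545375] [-1.43  0.74  5.59]
```

Emit:
jog_arm(delta_pos=[[0,0,-0.03],[0,0,-0.03],[0,0,-0.03],[0,0,-0.03]], turn=[0,0,0,0], grip=[1,1,1,1])

```text
time_s: 28.15
position: [0.6115, -0.2747, 0.0555]
tcp_rot: [[-0.972, 0.234, 0.0], [0.234, 0.972, -0.0], [-0.0, -0.0, -1.0]]
force: [-2.4, 0.8, 6.4]
opening: -0.001
grasp_force: 3.4
```

```bash
python3 f.py; python3 f.py
```

```text
28.4 [ 0.61149354 -0.27464944  0.05540969] [-2.26  1.29  6.35]
28.65 [ 0.61150462 -0.2746649   0.05541286] [-2.    1.57  7.19]
```

The press holds steady at about 7 N and the lid doesn't give.

```bash
python3 -c "
from rig import *
print(hand_in())"
```

```text
the job is handed in; nothing more can be done
None
```

The job is handed in: I felt the chest rock about 4 mm, pushed the wedge under the short foot, and ended with a steady press of about 7 N on that corner, with no more rocking; levelness and the undisturbed objects rest on arm readings and a rough image comparison.

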